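# Tip the bacon press into its storage box

## Task

Put the round bacon press away in the wooden box. Its disc is wider than the opening in the top, so tip it to slip the disc in under the steel plate, then bring it upright and stand it on the floor of the box before you let go. Leave the other things on the tables where they are.

Things in the scene. Friction and masses are not known exactly. Their poses are not given: they have to be found in the camera images.
- press_center (a point): round bacon press, 140 mm tall, about 0.3 kg, loose, standing upright on the table at the start. This point is on its axis half-way up, 70 mm above its underside; z points up along the grip. Hold it by the wooden grip, 26 mm square, flat sides facing x and y, 70 to 140 mm above the underside; good at 112 mm (42 mm above this point).
- press_foot (a point): centre of the underside of the press; same axes. From here up: dark metal disc 108 mm across and 9 mm thick, hub 30 mm across up to 16 mm, steel post 16 mm across up to 70 mm, wooden grip 26 mm square up to 140 mm
- press_box_floor (a point): centre of the inner floor, 6 mm above the table, of the light wooden box, which is fixed. z up, x from its open half to its covered half (roughly towards the robot), y across. Inside: x -77 to +77 mm, y -70 to +70 mm; walls 9 mm thick, 60 mm high above the floor. The press fits upright with its axis at x -23 to +7 mm, best at x = -10 mm, y = 0
- press_box_plate (a point): middle of the upper edge, on the opening's side, of the box's steel plate, 8 mm thick: 15 mm in x and 68 mm in z from press_box_floor, same axes. The plate covers all to the +x of it; the opening is 92 mm long (x) by 140 mm wide (y). With its grip leaning some 28 degrees towards +x, the press goes in with 10 to 15 mm to spare: disc under the plate, post in the opening
- warmer_handle (a point): middle of the fixed bar handle, 170 mm long, on the front of the steel bun warmer, a box 340 mm wide and 225 mm tall that stands on the table between the press's place and the box's; the front is 31 mm behind the handle. Not to be used: pass in front of it (nearer the robot) or well above
- white_mug: white mug, 90 mm across and 96 mm tall, handle to 130 mm; origin under its centre; bystander
- jam_1: small tub of jam with a red body, 37 x 50 x 16 mm; origin under its centre; bystander
- pepper_shaker: the lone glass shaker with a grey cap left of the warmer, 44 mm across, 90 mm tall; origin under its centre; bystander

How it is judged:
By the outcome, as a careful person would: the job done as asked, in the order asked, and still so for the second after the job is handed in, with the robot touching nothing.
It also fails if it takes over 40 s, if anything falls off the work surface, if the arm or the gripper's body presses on something with over 40 N, if the wrist force passes 120 N, or if a joint passes its speed limit or range.

## Robot

A 7-joint arm with a two-finger parallel gripper is mounted at the origin on a cart in front of the work surface, level with it; the furniture and walls round the work are solid. World frame = base frame: x ahead of the robot, y to its left, z up, the work surface at z = 0. Lengths are in m, angles in rad, forces in N, time in s.
With the tool pointing down it reaches from about 0.425 to 0.95 m from the base axis. Payload 4.7 kg.
Tool frame: the origin (TCP) lies on the centre line of the jaws, within the pads' length; the fingertips stand manip.tcp_to_tips ahead of it and the grasp point (between the pads) is the TCP (manip.tcp_to_tips is the distance from the TCP to the fingertips, in m); y points along the fingers, z is the direction in which the jaws open and shut, and the axes are right-handed (so a half turn about y gives the same grasp; the last joint's range is limited). The gripper opens to 85 mm and grips with 20 to 120 N. Pads are 22 mm wide; open, the fingers measure 114 mm over their backs; the gripper's body (76 mm by 85 mm) begins 54 mm behind the grasp point. The pads swing forward as they close: fully open they stand 13 mm farther back than shut.
Start: joints at [-1.315, 0.469, -0.049, 1.532, 0.024, 1.141, -0.082], TCP at [0.19, 0.648, 0.25] pointing down, gripper open.
Joint ranges: [-2.59, 2.59], [-0.33, 1.99], [-1.39, 1.29], [0.1, 2.45], [-1.04, 4.18], [0.21, 1.99], [-2.66, 2.66]. Speed limits (rad/s): [2.57, 2.57, 3.14, 3.14, 3.14, 3.14, 3.14].

## Interface

Orientations are given as a rotation vector (axis times angle).
In Python, from cell import manip, capture, job, silhouettes gives the robot as it stands.
- The arm moves only by the shell command python3 -m jog 'ROWS' [FORCE]. ROWS is JSON, a list of rows, each a list of 5 numbers: the closure, from 0 (fully open) to 1 (shut), then the shift along the tool's x, y, z in cm, then the turn about the tool's y in rad. In form: [[jaw, x, y, z, roll], ...]. A call has exactly 10 rows; each row is the pose to reach, as a shift and turn from the pose commanded when the call began, along the tool's axes at that moment; what a row does not reach only later rows make up. A row lasts 1/8 s, in which the tool goes at most 62.5 mm and 10.7 degrees, less where a joint would pass 70% of its speed; a pose out of reach is approached as far as the arm can. A call with a gripper value outside its range is refused whole. The fingers move at their own pace and stop on an object; FORCE is the grip in N (left out, the last holds). Time passes only in rows, so rows that repeat a pose let the fingers close, or fill a call up. It gives the time, the measured TCP pose, the force and the opening at its end, in the units of the state.
- manip.get_state(): the state, without advancing time (a new reading comes with each control period).
- capture(name): name is "scene" or "side" or "wrist"; returns a dict with "pixels" (480x640x3 uint8, red, green, blue), "fx", "fy", "cx", "cy" (pixels), "camera_from_world" (4x4, takes a point from world to camera coordinates). Camera axes: x right, y down, z forward; pixel columns grow to the right and rows downward; lengths in m; the calibration is good to about 2 mm. The wrist camera is an equidistant fisheye: a pixel r from the principal point sees the ray r / f radians off the axis. A picture is of the moment at which its call begins. There is no depth.
- job.job_done(): hands the job in, once; it reports no verdict.
Trained networks look in a picture, given as the dict that the camera call returned (one of the last four; its "shot" number tells which), for a name from the list of things; names that differ only in an ending like _2 or _b are one class to them, and where a whole thing is asked for, a point or a joint stands for the part that bears it (a point fixed in the world has none). Each returns a list of dicts, best first, with "p" (0 to 1); they miss things now and then, are a little off and sometimes report something else, mostly with a low value. They report only what shows in the picture. A call takes as long as a camera call.
- silhouettes(target, picture): "mask" (480x640 bool, what is visible of it) and "box" ([left, top, width, height] in pixels, round what is visible of it).
The state is a dict: "time_s": time; "joints": joint angles; "joint_vel": joint speeds; "effort": joint torques, N m; "ee_pos": TCP position; "orientation": TCP orientation; "ft_force": force on the tool from outside, world axes, zero at the start; "wrist_torque": the same for the moment, N m; "finger_gap": finger opening in m.
Only numpy, scipy, OpenCV 4.12 (cv2) and the standard library are available. Lean on these libraries where they do the work, as an engineer would, in place of code of your own. Each camera call takes 0.05 s, during which the arm holds its last target.

## Working session

There is one attempt and no reset: what is moved stays moved. The work goes in short steps, Python scripts to look and compute and a shell command to move; the robot and the scene stay as the last step left them, time stands still between calls to the robot, and variables do not carry over. Pictures are saved under pics/ and viewed, and the job is handed in when it is done.

```bash
ls; mkdir -p pics; python3 - <<'E'
from cell import manip, capture, job, silhouettes
import cv2,numpy as np
s=manip.get_state()
for k in s: print(k,np.round(s[k],4))
print(manip.tcp_to_tips)
for n in ["scene","side","wrist"]:
    c=capture(n); cv2.imwrite(f"pics/{n}0.png",c["pixels"][:,:,::-1])
    print(n,c["fx"],c["cx"],c["cy"],np.round(c["camera_from_world"],3).tolist())
print(manip.get_state()["time_s"])
E
```

```text
pics
time_s 0.0
joints [-1.3149  0.4695 -0.0486  1.5337  0.0241  1.141  -0.0823]
joint_vel [-0.001   0.0005  0.0009  0.0021 -0.0005  0.0013 -0.0007]
effort [-1.00000e-04 -5.10313e+01 -4.65000e-02 -2.37713e+01  1.08000e-02
  7.40000e-03  0.00000e+00]
ee_pos [0.1895 0.6473 0.2492]
orientation [-1.5612  0.2238 -0.2234]
ft_force [-0.0272 -0.3285  1.3505]
wrist_torque [0.035  0.0545 0.0028]
finger_gap 0.0853
0.019
scene 576.19018193737 314.8633361565791 240.5649056965662 [[0.823, -0.568, 0.021, -0.45], [-0.338, -0.518, -0.786, 0.23], [0.458, 0.64, -0.618, 1.041], [0.0, 0.0, 0.0, 1.0]]
side 563.1099576693018 315.1587510513577 244.8191373091251 [[-0.99, 0.138, -0.014, 0.533], [0.073, 0.429, -0.9, 0.111], [-0.118, -0.893, -0.435, 1.499], [0.0, 0.0, 0.0, 1.0]]
wrist 371.64829954431775 325.8894017621205 241.77079507768644 [[0.281, 0.96, -0.002, -0.674], [0.926, -0.27, 0.263, -0.035], [0.252, -0.075, -0.965, 0.377], [0.0, 0.0, 0.0, 1.0]]
0.15
```

View pics/scene0.png

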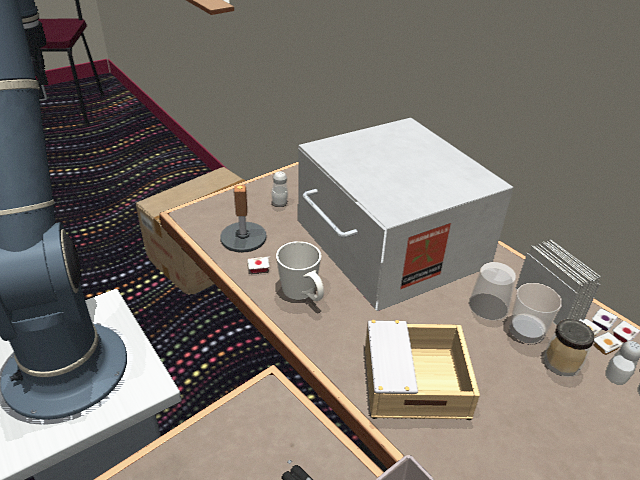

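View pics/side0.png

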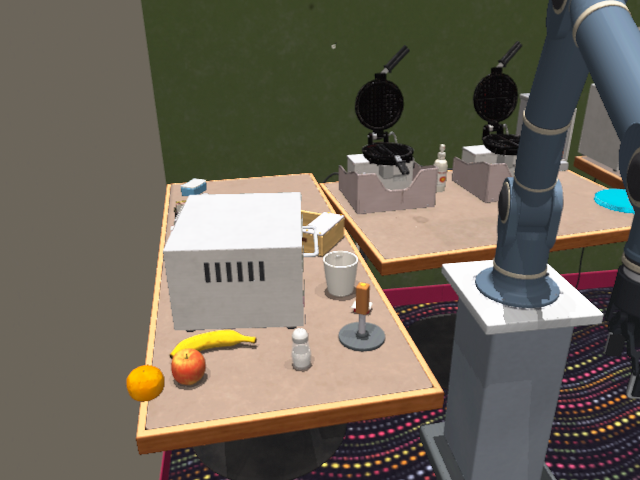

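View pics/wrist0.png

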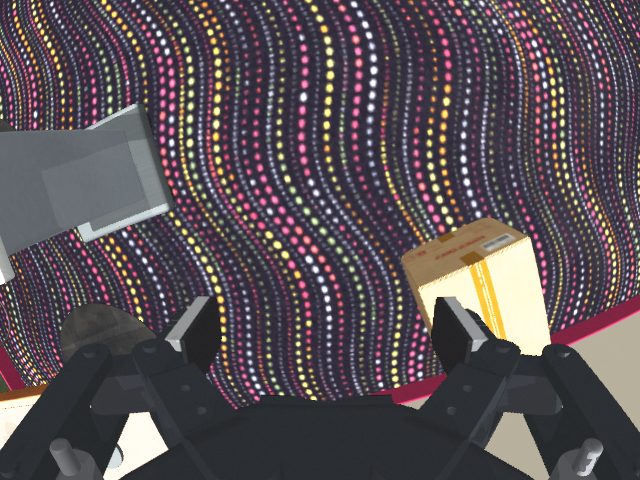

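```bash
cat > h.py <<'E'
from cell import manip, capture, job, silhouettes
import cv2,numpy as np
from scipy.spatial.transform import Rotation as Rn
def ray(c,u,v):
    T=np.array(c["camera_from_world"]);R=T[:3,:3];t=T[:3,3]
    return -R.T@t, R.T@np.array([(u-c["cx"])/c["fx"],(v-c["cy"])/c["fy"],1.])
def atz(c,u,v,z):
    o,d=ray(c,u,v); return o+d*(z-o[2])/d[2]
def proj(c,P):
    T=np.array(c["camera_from_world"]);q=(T[:3,:3]@np.atleast_2d(P).T).T+T[:3,3]
    if abs(c.get("fish",0)): 
        r=np.hypot(q[:,0],q[:,1]);th=np.arctan2(r,q[:,2]);k=np.where(r>0,th/r,0)
        return np.c_[c["cx"]+c["fx"]*k*q[:,0],c["cy"]+c["fy"]*k*q[:,1]]
    return np.c_[c["cx"]+c["fx"]*q[:,0]/q[:,2],c["cy"]+c["fy"]*q[:,1]/q[:,2]]
E
python3 - <<'E'
from h import *
s=manip.get_state();R=Rn.from_rotvec(s["orientation"]).as_matrix();print(np.round(R,4))
c=capture("scene");d=capture("side")
import pickle;pickle.dump((dict(c),dict(d)),open("cams.pkl","wb"))
for n in ["press_center","press_box_floor","press_box_plate","warmer_handle","white_mug","jam_1","pepper_shaker"]:
  for cc,nm in((c,"scene"),(d,"side")):
    r=silhouettes(n,cc); print(n,nm,[(round(x["p"],2),x["box"]) for x in r[:2]])
    if r and n=="press_center": np.save("press_%s.npy"%nm,r[0]["mask"])
im=c["pixels"][:,:,::-1]
cv2.imwrite("pics/box_z.png",cv2.resize(im[310:425,355:485],None,fx=6,fy=5,interpolation=cv2.INTER_CUBIC))
a=cv2.resize(im[175:260,210:300],None,fx=4,fy=4,interpolation=cv2.INTER_CUBIC)
b=cv2.resize(d["pixels"][:,:,::-1][275:360,320:410],None,fx=4,fy=4,interpolation=cv2.INTER_CUBIC)
cv2.imwrite("pics/press_z.png",np.hstack([a,b]))
E
```

```text
[[ 9.597e-01 -4.000e-04  2.809e-01]
 [-2.809e-01 -1.400e-03  9.597e-01]
 [ 1.000e-04 -1.000e+00 -1.500e-03]]
press_center scene [(0.8, [221.0, 186.4, 45.5, 64.9])]
press_center side [(0.85, [338.0, 282.2, 48.3, 70.7])]
press_box_floor scene [(0.85, [363.5, 320.6, 117.0, 102.5])]
press_box_floor side [(0.57, [301.1, 211.0, 44.8, 48.1])]
press_box_plate scene [(0.78, [366.7, 320.0, 110.3, 95.5])]
press_box_plate side [(0.8, [298.4, 208.4, 48.2, 47.3])]
warmer_handle scene []
warmer_handle side []
white_mug scene [(0.82, [277.0, 242.1, 46.3, 58.7])]
white_mug side [(0.72, [323.1, 249.8, 34.3, 44.3])]
jam_1 scene [(0.55, [245.6, 258.3, 23.7, 14.9])]
jam_1 side []
pepper_shaker scene [(0.57, [273.0, 170.5, 13.7, 38.5])]
pepper_shaker side [(0.76, [292.2, 327.3, 19.0, 43.0])]
```

```bash
echo
```

```text
(no output)
```

View pics/box_z.png

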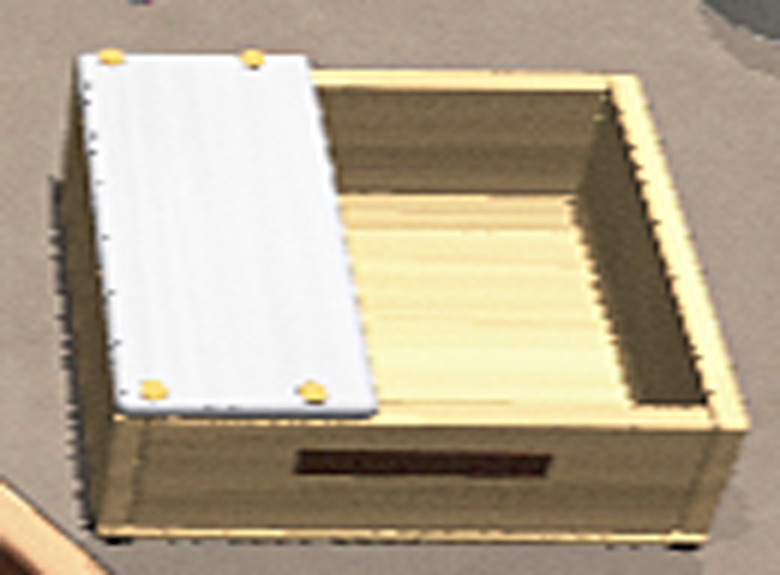

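View pics/press_z.png

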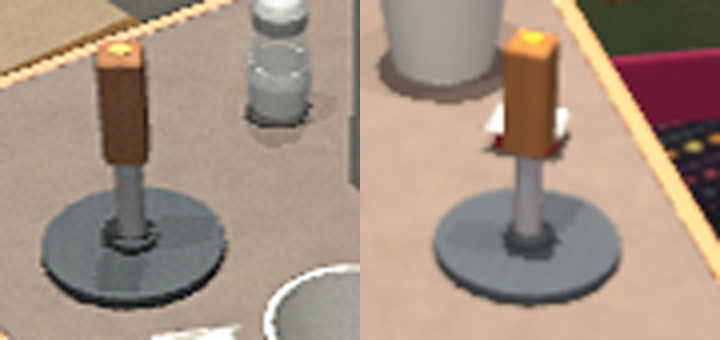

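```bash
python3 - <<'E'
from h import *
import pickle
from scipy.optimize import least_squares
c,d=pickle.load(open("cams.pkl","rb"))
# box
K=[((15,-79,74),(406.7,321.4)),((15,79,74),(417.8,392)),((86,-79,74),(368.3,321)),((86,79,74),(374.7,391.6)),
((-86,-79,66),(461.7,325)),((-86,79,66),(479.5,395.6)),((-86,79,0),(473,419)),((86,79,0),(371.2,418))]
P=np.array([k[0] for k in K])/1000.;Q=np.array([k[1] for k in K])
def w(p,P): 
    a=p[2];return np.c_[p[0]+np.cos(a)*P[:,0]-np.sin(a)*P[:,1],p[1]+np.sin(a)*P[:,0]+np.cos(a)*P[:,1],P[:,2]]
g=atz(c,425,370,.03)
r=least_squares(lambda p:(proj(c,w(p,P))-Q).ravel(),[g[0],g[1],2.5],loss="soft_l1")
print("box",r.x,np.degrees(r.x[2]),np.round((proj(c,w(r.x,P))-Q),1).tolist())
np.save("box.npy",r.x)
# press
ms={ "scene":np.load("press_scene.npy"),"side":np.load("press_side.npy")}
def rend(cc,p):
    m=np.zeros((480,640),np.uint8);th=np.linspace(0,2*np.pi,40)
    def hull(q):
        cv2.fillConvexPoly(m,cv2.convexHull(np.round(proj(cc,q)*16).astype(np.int32)),1,cv2.LINE_8,4)
    for rad,z0,z1 in((.054,0,.009),(.008,.009,.07)):
        hull(np.array([[p[0]+rad*np.cos(t),p[1]+rad*np.sin(t),z] for t in th for z in(z0,z1)]))
    hull(np.array([[p[0]+.0184*np.cos(p[2]+np.pi/4+k*np.pi/2),p[1]+.0184*np.sin(p[2]+np.pi/4+k*np.pi/2),z] for k in range(4) for z in(.07,.14)]))
    return m>0
for nm,cc in(("scene",c),("side",d)):
    m=ms[nm];v,u=np.nonzero(m);print(nm,atz(cc,u.mean(),v.mean(),.02))
g=atz(c,243.5,237,.005)
def cost(p):
    s=0
    for nm,cc in(("scene",c),("side",d)):
        a=rend(cc,p);s+=1-(a&ms[nm]).sum()/(a|ms[nm]).sum()
    return s
from scipy.optimize import minimize
for y0 in(0,.3,.6,.9,1.2):
    r=minimize(cost,[g[0],g[1],y0],method="Nelder-Mead",options=dict(initial_simplex=[[g[0],g[1],y0],[g[0]+.01,g[1],y0],[g[0],g[1]+.01,y0],[g[0],g[1],y0+.2]]))
    print(r.x,r.fun)
for nm in["white_mug","jam_1"]:
  x=silhouettes
for nm,u,v,z in(("mug",299,300,0),("jam",258,268,0),("shaker",280,205,0),("warm corner near",378,308,0),("hand0",312,193,.12),("hand1",350,233,.12)): print(nm,np.round(atz(c,u,v,z),3))
E
```

```text
box [ 0.50689434 -0.3754002   2.532954  ] 145.12757373137575 [[0.1, -1.0], [0.9, -0.0], [-0.5, -1.2], [-0.1, -0.4], [-0.4, -0.5], [1.0, 0.5], [-0.3, 1.3], [-0.4, 0.7]]
scene [0.45953127 0.17563642 0.02      ]
side [0.44857628 0.14416571 0.02      ]
[ 0.45211518  0.16203356 -0.00145484] 0.2132118208531012
[ 0.45171122  0.16123902 -0.45375481] 0.15970192272312866
[0.45446484 0.16219848 0.85456642] 0.22992738904864052
[0.45176987 0.16100288 1.13303261] 0.1612186891134718
[0.45281869 0.16121534 1.19011654] 0.1676197313976604
mug [ 0.448 -0.086  0.   ]
jam [0.428 0.048 0.   ]
shaker [0.597 0.228 0.   ]
warm corner near [ 0.569 -0.194 -0.   ]
hand0 [0.592 0.081 0.12 ]
hand1 [ 0.574 -0.083  0.12 ]
```

```bash
python3 -m jog '[[0,3.9,0,-3.9,0.02],[0,8.6,0,-8.7,0.05],[0,13.4,0,-13.6,0.08],[0,18.2,0,-18.4,0.11],[0,23,0,-23.3,0.14],[0,27.8,0,-28.2,0.17],[0,32.6,0,-33,0.17],[0,36.5,0,-37,0.17],[0,38.8,0,-39.3,0.17],[0,38.8,0,-39.3,0.17]]'
python3 - <<'E'
from h import *
s=manip.get_state();R=Rn.from_rotvec(s["orientation"]).as_matrix();print(s["time_s"],s["ee_pos"],np.round(R,3),s["joints"])
w=capture("wrist");w["fish"]=1
import pickle;pickle.dump(w,open("w1.pkl","wb"))
im=w["pixels"][:,:,::-1].copy();cv2.imwrite("pics/w1.png",im)
E
```

```text
time_s: 2.2
ee_pos: [0.4536, 0.1568, 0.2508]
orientation: [-1.54, 0.363, -0.366]
ft_force: [-1.4, -0.3, 0.4]
finger_gap: 0.0852
2.2 [0.45360282 0.15679999 0.25077937] [[ 0.894  0.002  0.448]
 [-0.448 -0.001  0.894]
 [ 0.002 -1.    -0.   ]] [-0.64856941  0.14446168  0.25393416  1.99368942 -0.04117491  1.00727904
  0.73088191]
```

View pics/w1.png

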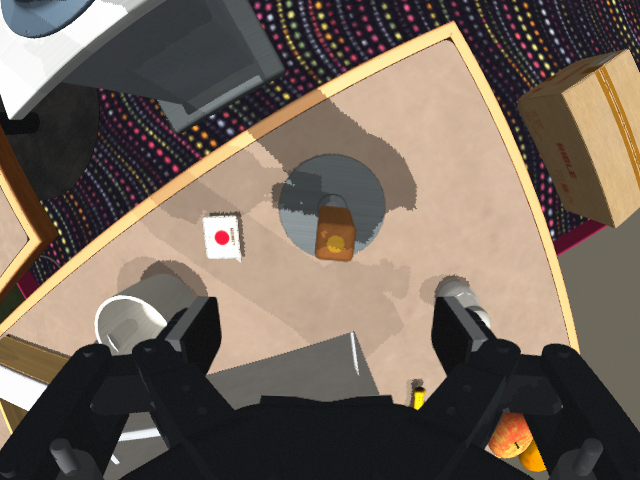

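```bash
python3 - <<'E'
from h import *
import pickle
w=pickle.load(open("w1.pkl","rb"))
def ov(p,f):
    im=cv2.resize(w["pixels"][140:280,260:410][:,:,::-1],None,fx=5,fy=4.2,interpolation=cv2.INTER_CUBIC)
    def dr(q,col):
        uv=proj(w,np.array(q)); uv=(uv-[260,140])*[5,4.2]
        cv2.polylines(im,[np.round(uv).astype(np.int32)],True,col,1)
    dr([[p[0]+.054*np.cos(t),p[1]+.054*np.sin(t),.009] for t in np.linspace(0,6.28,60)],(0,255,0))
    for z in(.07,.14): dr([[p[0]+.0184*np.cos(p[2]+np.pi/4+k*np.pi/2),p[1]+.0184*np.sin(p[2]+np.pi/4+k*np.pi/2),z] for k in range(4)],(255,0,255))
    cv2.imwrite(f,im)
ov([.452,.161,-.45],"pics/ov1.png")
E
```

```text
(no output)
```

View pics/ov1.png

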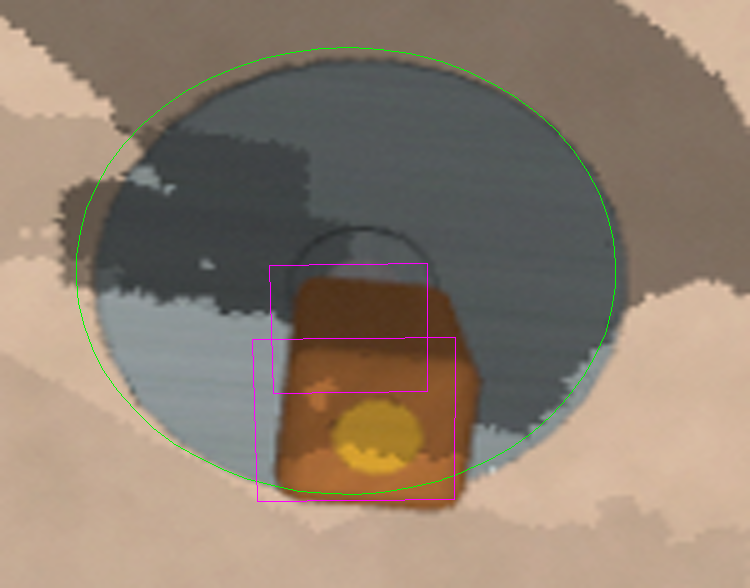

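```bash
python3 - <<'E'
from h import *
import pickle
from scipy.optimize import least_squares
w=pickle.load(open("w1.pkl","rb"))
Z=lambda a:np.array(a)/[5,4.2]+[260,140]
disc=Z([(355,60),(626,260),(93,280),(220,110),(510,100),(150,400)])
top=Z([(276,493),(460,511),(480,380),(296,346)])
def corners(p,z): return np.array([[p[0]+.0184*np.cos(p[2]+np.pi/4+k*np.pi/2),p[1]+.0184*np.sin(p[2]+np.pi/4+k*np.pi/2),z] for k in range(4)])
def f(p):
    q=proj(w,corners(p,.14)); e=[(q-t)[np.argmin(np.hypot(*(q-t).T))] for t in top]
    D=proj(w,np.array([[p[0]+.054*np.cos(t),p[1]+.054*np.sin(t),.009] for t in np.linspace(0,6.28,720)]))
    e2=[np.hypot(*(D-t).T).min() for t in disc]
    return np.r_[np.ravel(e),e2]
for y in(-.6,-.45,-.3):
    r=least_squares(f,[.452,.161,y],diff_step=1e-3);print(r.x,r.cost,np.round(r.fun,1))
E
```

```text
[ 0.45580288  0.16288717 -0.60532092] 31.613090466480315 [-1.5  2.6  0.5  3.5  2.9 -3.1 -0.2 -0.6  0.4  0.9  0.2  3.6  1.1  2.7]
[ 0.45580045  0.16288368 -0.60537128] 31.613748382810783 [-1.5  2.6  0.5  3.5  2.9 -3.1 -0.2 -0.6  0.4  0.9  0.2  3.6  1.1  2.7]
[ 0.45580044  0.16288369 -0.60535429] 31.613745944766492 [-1.5  2.6  0.5  3.5  2.9 -3.1 -0.2 -0.6  0.4  0.9  0.2  3.6  1.1  2.7]
```

```bash
python3 - <<'E'
from h import *
import pickle
from scipy.optimize import least_squares
w=pickle.load(open("w1.pkl","rb"))
Z=lambda a:np.array(a)/[5,4.2]+[260,140]
P0=np.array([.452,.161]);J=lambda x,z:proj(w,[[x[0],x[1],z]])[0]
f=lambda x:np.r_[J(x,.14)-Z([378,437]),J(x,.009)-J(P0,.009)-[2.7,2.6]]
r=least_squares(f,P0);print(r.x,r.fun)
def ov(p,f):
    im=cv2.resize(w["pixels"][140:280,260:410][:,:,::-1],None,fx=5,fy=4.2,interpolation=cv2.INTER_CUBIC)
    def dr(q,col):
        uv=proj(w,np.array(q)); uv=(uv-[260,140])*[5,4.2]
        cv2.polylines(im,[np.round(uv).astype(np.int32)],True,col,1)
    dr([[p[0]+.054*np.cos(t),p[1]+.054*np.sin(t),.009] for t in np.linspace(0,6.28,60)],(0,255,0))
    for z in(.07,.14): dr([[p[0]+.0184*np.cos(p[2]+np.pi/4+k*np.pi/2),p[1]+.0184*np.sin(p[2]+np.pi/4+k*np.pi/2),z] for k in range(4)],(255,0,255))
    return im
cv2.imwrite("pics/ov2.png",np.hstack([cv2.resize(ov([*r.x,y],0),(400,400)) for y in(-.45-.12,-.45+.12)]))
E
```

```text
[0.45570946 0.1624577 ] [-0.18129808 -0.02642235  0.2764443   0.03851387]
```

View pics/ov2.png

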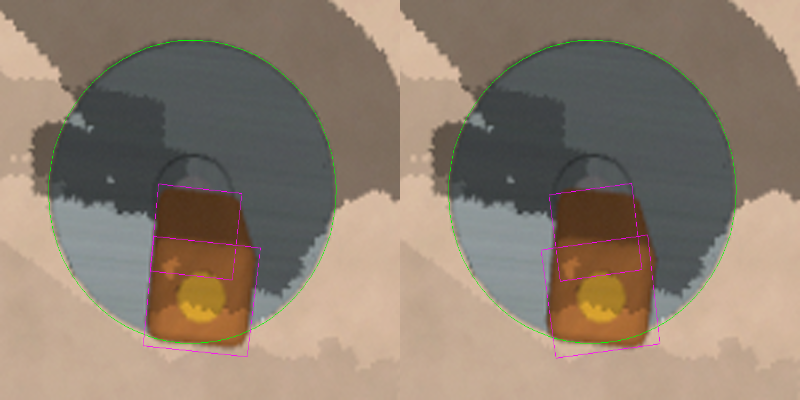

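```bash
python3 -m jog '[[0,0,0.5,0.6,0.05],[0,0,2.5,0.6,0.1],[0,0,5.5,0.6,0.105],[0,0,8.5,0.6,0.105],[0,0,11.5,0.6,0.105],[0,0,13.5,0.6,0.105],[0,0,13.9,0.6,0.105],[0,0,13.9,0.6,0.105],[0.3,0,13.9,0.6,0.105],[0.4,0,13.9,0.6,0.105]]' 40
python3 - <<'E'
from h import *
s=manip.get_state();R=Rn.from_rotvec(s["orientation"]).as_matrix();print(s["time_s"],s["ee_pos"],np.round(R,3))
w=capture("wrist");cv2.imwrite("pics/w2.png",w["pixels"][:,:,::-1])
E
```

```text
time_s: 3.5
ee_pos: [0.4546, 0.1674, 0.112]
orientation: [-1.525, 0.438, -0.439]
ft_force: [0.1, -0.3, -0.6]
finger_gap: 0.052
3.5 [0.45459515 0.16736974 0.1120411 ] [[ 0.847  0.001  0.531]
 [-0.531  0.001  0.847]
 [ 0.001 -1.     0.001]]
```

View pics/w2.png

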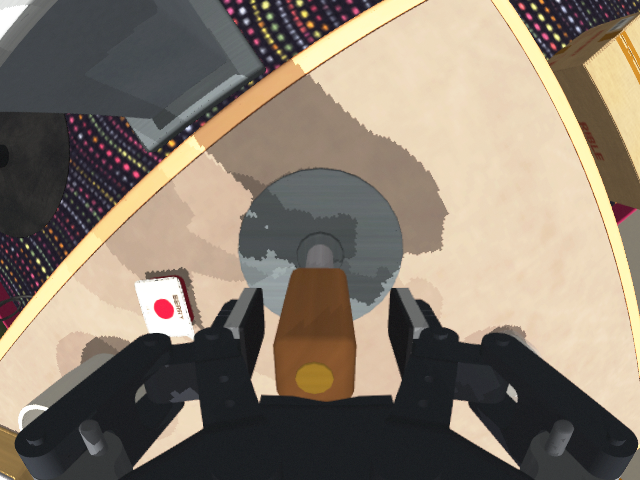

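```bash
python3 -m jog '[[0.4,0.3,0,-0.3,0],[0.4,0.3,0,-0.35,0],[0.6,0.3,0,-0.35,0],[0.8,0.3,0,-0.35,0],[1,0.3,0,-0.35,0],[1,0.3,0,-0.35,0],[1,0.3,0,-0.35,0],[1,0.3,0,-0.35,0],[1,0.3,0,-0.35,0],[1,0.3,0,-0.35,0]]' 60
python3 - <<'E'
from h import *
s=manip.get_state();R=Rn.from_rotvec(s["orientation"]).as_matrix();print(s["time_s"],s["ee_pos"],np.round(R,3),s["joints"])
w=capture("wrist");cv2.imwrite("pics/w3.png",w["pixels"][:,:,::-1])
E
```

```text
time_s: 4.8
ee_pos: [0.4551, 0.1627, 0.1114]
orientation: [-1.525, 0.438, -0.439]
ft_force: [0.8, 0.5, 1.5]
finger_gap: 0.026
4.8 [0.45506641 0.16271869 0.11139675] [[ 0.847  0.     0.531]
 [-0.531  0.     0.847]
 [ 0.    -1.     0.001]] [-0.62122153  0.34535644  0.23093721  2.12501808 -0.1234748   0.68286662
  0.70354386]
```

View pics/w3.png

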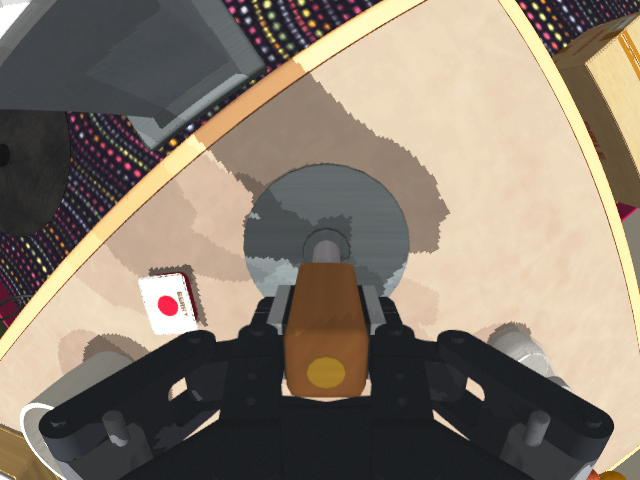

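```bash
python3 -m jog '[[1,0,-2,0,0],[1,0,-6,0,0],[1,0,-11,0,0],[1,0.5,-15,-1,0],[1,2.5,-16,-4.5,0],[1,5,-16,-9,0],[1,8,-16,-14,0],[1,11,-16,-19.5,0],[1,14,-16,-25,0],[1,16.4,-16,-29,0]]' 60
python3 - <<'E'
from h import *
s=manip.get_state();R=Rn.from_rotvec(s["orientation"]).as_matrix();print(s["time_s"],s["ee_pos"],np.round(R,3))
E
```

```text
time_s: 6.1
ee_pos: [0.4377, -0.173, 0.2704]
orientation: [-1.526, 0.443, -0.439]
ft_force: [1.6, 0.3, -3.1]
finger_gap: 0.0255
6.1 [ 0.43765983 -0.17299217  0.27038865] [[ 0.846 -0.003  0.533]
 [-0.533  0.     0.846]
 [-0.002 -1.    -0.001]]
```

```bash
python3 -m jog '[[1,2,0,-1.2,0],[1,5,0,-3.2,0],[1,9,0,-5.7,0.02],[1,13,0,-8.2,0.04],[1,17,0,-10.8,0.05],[1,20,0,-12.8,0.05],[1,21.3,0,-13.6,0.05],[1,21.3,0,-13.6,0.05],[1,21.3,0,-13.6,0.05],[1,21.3,0,-13.6,0.05]]' 60
python3 - <<'E'
from h import *
s=manip.get_state();R=Rn.from_rotvec(s["orientation"]).as_matrix();print(s["time_s"],s["ee_pos"],np.round(R,3),np.round(s["joints"],2),s["ft_force"])
w=capture("wrist");c=capture("scene");cv2.imwrite("pics/w4.png",w["pixels"][:,:,::-1]);cv2.imwrite("pics/s4.png",c["pixels"][:,:,::-1])
import pickle;pickle.dump((dict(w),dict(c),s),open("w4.pkl","wb"))
E
```

```text
time_s: 7.35
ee_pos: [0.5482, -0.3972, 0.2714]
orientation: [-1.516, 0.476, -0.476]
ft_force: [0.0, 0.7, -3.6]
finger_gap: 0.0257
7.35 [ 0.54815071 -0.39717506  0.27142961] [[ 0.821  0.     0.571]
 [-0.571  0.001  0.821]
 [-0.001 -1.     0.001]] [ 0.15  0.51  0.63  1.53 -0.31  1.2   1.79] [ 0.03884651  0.73214258 -3.62731199]
```

View pics/w4.png

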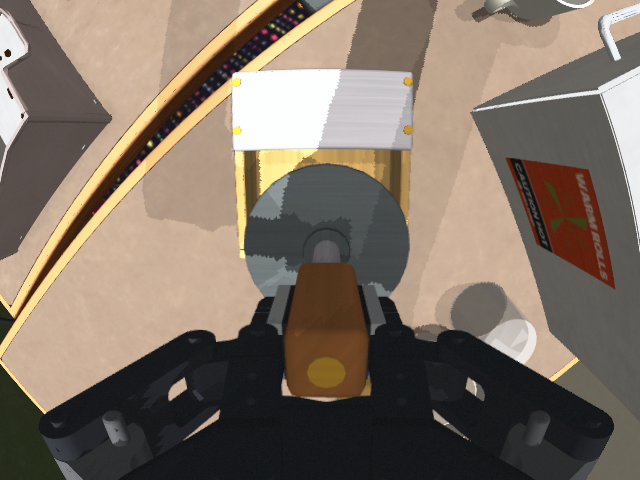

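View pics/s4.png

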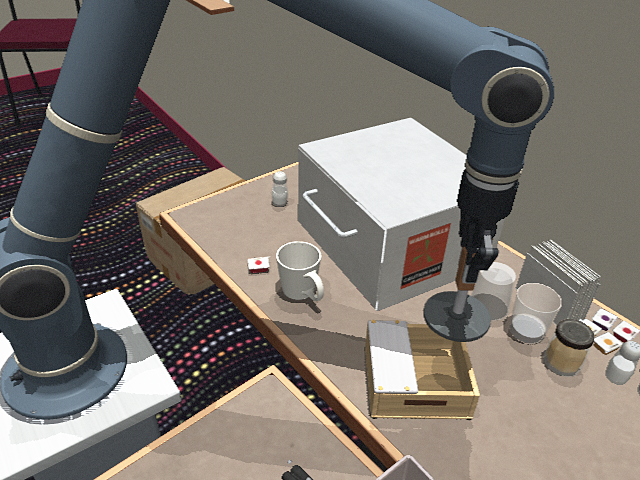

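```bash
python3 - <<'E'
import pickle
from h import *
w,c,s=pickle.load(open("w4.pkl","rb"))
im=w["pixels"][:,:,::-1]
cv2.imwrite("pics/w4z.png",cv2.resize(im[55:265,220:425],None,fx=3.8,fy=2.85,interpolation=cv2.INTER_CUBIC))
E
```

```text
(no output)
```

View pics/w4z.png

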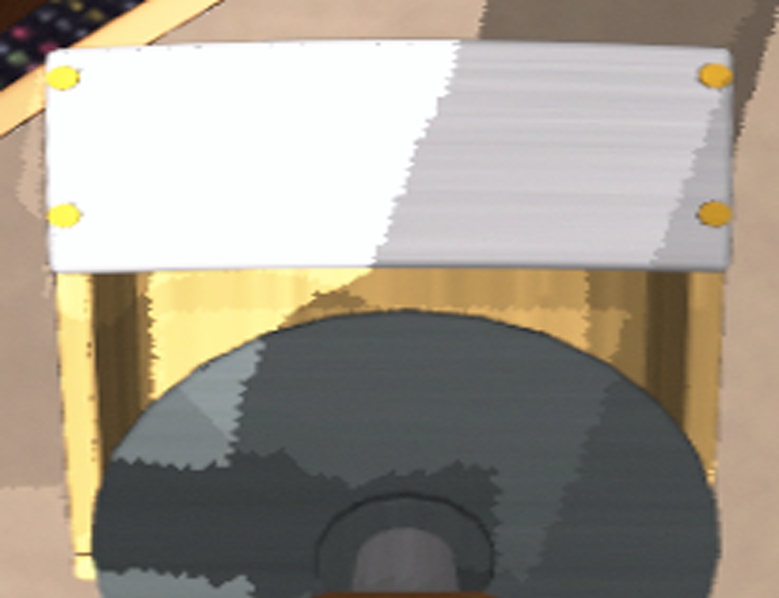

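```bash
python3 - <<'E'
import pickle
from h import *
from scipy.optimize import least_squares
w,c,s=pickle.load(open("w4.pkl","rb"));w["fish"]=1
Z=lambda a:np.array(a,float)/[3.8,2.85]+[220,55]
K=[((15,79,74),(52,271)),((15,-79,74),(729,271)),((86,79,74),(48,48)),((86,-79,74),(733,48)),((-86,79,66),(77,578))]
P=np.array([k[0] for k in K])/1000.;Q=Z([k[1] for k in K])
def wd(p,P): 
    a=p[2];return np.c_[p[0]+np.cos(a)*P[:,0]-np.sin(a)*P[:,1],p[1]+np.sin(a)*P[:,0]+np.cos(a)*P[:,1],P[:,2]]
b=np.load("box.npy");print(np.round(proj(w,wd(b,P))-Q,1).tolist())
r=least_squares(lambda p:(proj(w,wd(p,P))-Q).ravel(),b);print(r.x,np.degrees(r.x[2]),np.round(r.fun.reshape(-1,2),1).tolist())
np.save("boxw.npy",r.x)
# press check
for bb in(b,r.x):
  a=bb[2];d=np.array(s["ee_pos"])[:2]-bb[:2];print("tcp in box",d@[np.cos(a),np.sin(a)],d@[-np.sin(a),np.cos(a)])
# foot projected assuming upright below TCP
f=np.array(s["ee_pos"])-[0,0,.112];D=proj(w,[f+[.054*np.cos(t),.054*np.sin(t),.009] for t in np.linspace(0,6.28,300)]);print("disc pred",D.min(0),D.max(0))
E
```

```text
[[-5.1, 0.3], [-1.5, -0.1], [-4.6, -1.1], [-2.0, -1.9], [-4.2, 0.6]]
[ 0.50904479 -0.37303626  2.53316046] 145.1394032722283 [[-1.6, 0.7], [2.0, 0.5], [-1.1, -0.9], [1.5, -1.2], [-0.9, 1.1]]
tcp in box -0.04629764570001329 -0.0057236915963790325
tcp in box -0.04588547345865502 -0.002545252430421835
disc pred [241.76984777 162.61252786] [409.98446237 324.59951142]
```

```bash
python3 -m jog '[[1,0,1,-0.1,0],[1,0,3,-0.25,0],[1,0,5.5,-0.25,0],[1,0,7.5,-0.25,0],[1,0,8.5,-0.25,0],[1,0,8.7,-0.25,0],[1,0,8.7,-0.25,0],[1,0,8.7,-0.25,0],[1,0,8.7,-0.25,0],[1,0,8.7,-0.25,0]]' 40
python3 - <<'E'
from h import *
s=manip.get_state();bb=np.load("boxw.npy");a=bb[2];d=np.array(s["ee_pos"])[:2]-bb[:2];print("tcp in box",d@[np.cos(a),np.sin(a)],d@[-np.sin(a),np.cos(a)],s["ee_pos"][2],s["ft_force"])
c=capture("scene")
im=c["pixels"][:,:,::-1];cv2.imwrite("pics/s5.png",cv2.resize(im[240:430,350:540],None,fx=4,fy=3.1,interpolation=cv2.INTER_CUBIC))
E
```

```text
time_s: 8.7
ee_pos: [0.5468, -0.4008, 0.1846]
orientation: [-1.518, 0.477, -0.478]
ft_force: [0.7, -0.7, -4.6]
finger_gap: 0.0255
tcp in box -0.04685091724558655 0.0011507970382894847 0.18457587519980276 [ 0.69560909 -0.6884987  -4.60705474]
```

View pics/s5.png

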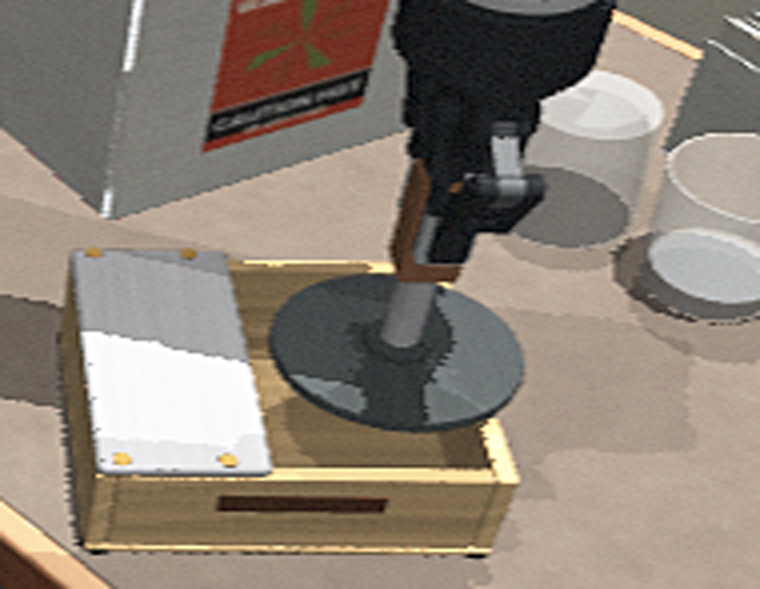

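```bash
python3 -m jog '[[1,0,0.4,0,0],[1,0,0.7,0,0],[1,-0.5,0.85,0,0],[1,-0.95,1.0,0,0],[1,-1.4,1.2,0,0],[1,-1.9,1.4,0,0],[1,-2.35,1.6,0,0],[1,-2.8,1.85,0,0],[1,-2.8,1.85,0,0],[1,-2.8,1.85,0,0]]' 40
python3 - <<'E'
from h import *
s=manip.get_state();bb=np.load("boxw.npy");a=bb[2];d=np.array(s["ee_pos"])[:2]-bb[:2];print("tcp in box",d@[np.cos(a),np.sin(a)],d@[-np.sin(a),np.cos(a)],s["ee_pos"][2],s["ft_force"])
c=capture("scene")
im=c["pixels"][:,:,::-1];cv2.imwrite("pics/s6.png",cv2.resize(im[240:430,350:540],None,fx=4,fy=3.1,interpolation=cv2.INTER_CUBIC))
E
```

```text
time_s: 10.0
ee_pos: [0.5242, -0.3853, 0.1672]
orientation: [-1.518, 0.476, -0.48]
ft_force: [0.7, -0.7, 5.5]
finger_gap: 0.0254
tcp in box -0.019413240599886084 0.001385913354102002 0.16717912036019345 [ 0.69288692 -0.72386776  5.46273654]
```

View pics/s6.png

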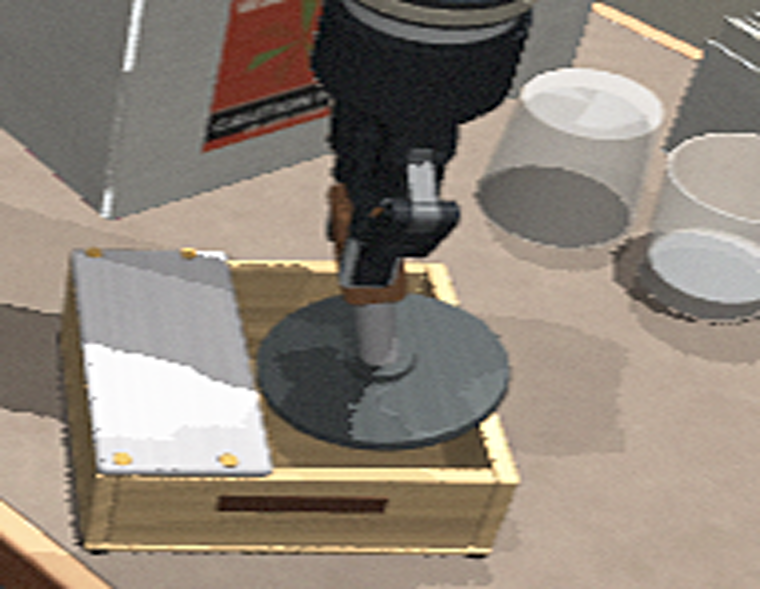

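```bash
python3 -m jog '[[1,-0.3,0.2,0,0],[1,-0.6,0.4,0,0],[1,-1,0.7,0,0],[1,-1.4,1,0,0],[1,-1.8,1.35,0,0],[1,-2.2,1.7,0,0],[1,-2.5,2,0,0],[1,-2.7,2.2,0,0],[1,-2.7,2.2,0,0],[1,-2.7,2.2,0,0]]' 40
python3 - <<'E'
from h import *
s=manip.get_state();bb=np.load("boxw.npy");a=bb[2];d=np.array(s["ee_pos"])[:2]-bb[:2];print("tcp in box",d@[np.cos(a),np.sin(a)],d@[-np.sin(a),np.cos(a)],s["ee_pos"][2],s["ft_force"])
c=capture("scene");w=capture("wrist")
im=c["pixels"][:,:,::-1];cv2.imwrite("pics/s7.png",cv2.resize(im[240:430,350:540],None,fx=4,fy=3.1,interpolation=cv2.INTER_CUBIC))
cv2.imwrite("pics/w7.png",w["pixels"][:,:,::-1])
E
```

```text
time_s: 11.3
ee_pos: [0.5012, -0.3693, 0.1448]
orientation: [-1.517, 0.478, -0.478]
ft_force: [-0.4, 0.1, 6.8]
finger_gap: 0.025
tcp in box 0.008596239494486922 0.001388095262210909 0.14482454823993127 [-0.39273005  0.13267379  6.81497259]
```

View pics/s7.png

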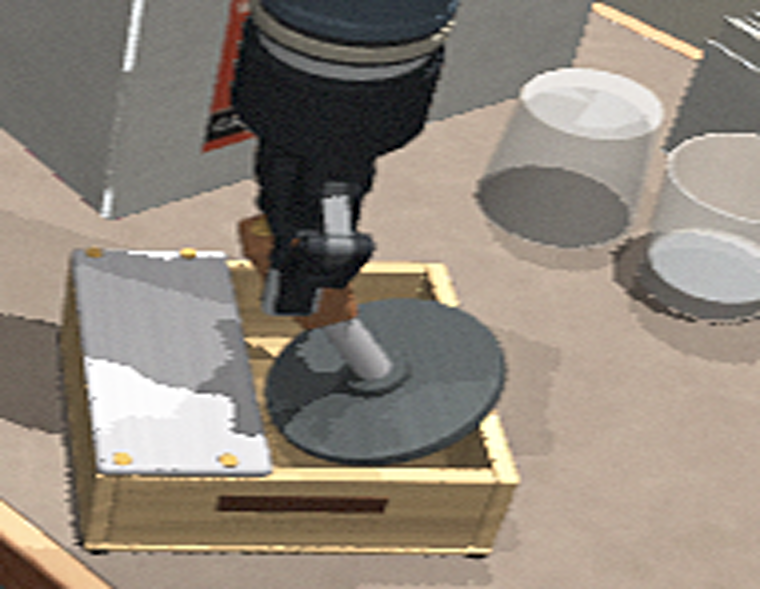

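View pics/w7.png

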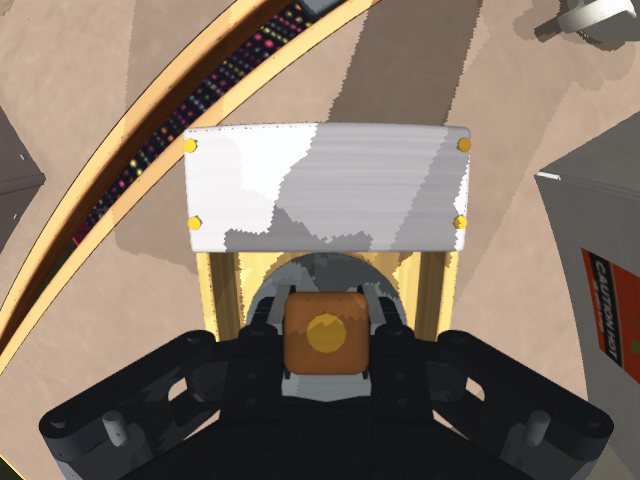

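```bash
cat >> h.py <<'E'
B=np.load("boxw.npy")
def bw(P,b=B):
    P=np.atleast_2d(P);a=b[2];return np.c_[b[0]+np.cos(a)*P[:,0]-np.sin(a)*P[:,1],b[1]+np.sin(a)*P[:,0]+np.cos(a)*P[:,1],P[:,2]]
def tcpbox(s,b=B):
    a=b[2];d=np.array(s["ee_pos"])[:2]-b[:2];return np.array([d@[np.cos(a),np.sin(a)],d@[-np.sin(a),np.cos(a)],s["ee_pos"][2]])
def overlay(c,s,th,f,h=.112,win=(240,430,350,540)):
    r0,r1,c0,c1=win;im=cv2.resize(c["pixels"][r0:r1,c0:c1][:,:,::-1],None,fx=4,fy=3.1,interpolation=cv2.INTER_CUBIC)
    t=np.radians(th);g=tcpbox(s);u=np.array([np.sin(t),0,np.cos(t)]);e=np.array([np.cos(t),0,-np.sin(t)]);y=np.array([0,1,0])
    F=g-h*u
    def dr(q,col):
        uv=(proj(c,bw(np.array(q)))-[c0,r0])*[4,3.1];cv2.polylines(im,[np.round(uv).astype(np.int32)],True,col,1)
    for z,col in((0,(0,255,255)),(.009,(0,255,0))): dr([F+z*u+.054*(np.cos(k)*e+np.sin(k)*y) for k in np.linspace(0,6.28,60)],col)
    for z in(.07,.14): dr([F+z*u+.013*(i*e+j*y) for i,j in((1,1),(1,-1),(-1,-1),(-1,1))],(255,0,255))
    dr([[.015,-.079,.074],[.086,-.079,.074],[.086,.079,.074],[.015,.079,.074]],(0,0,255))
    dr([[-.077,-.07,.066],[.077,-.07,.066],[.077,.07,.066],[-.077,.07,.066]],(255,0,0))
    cv2.imwrite(f,im);return F,e
E
python3 - <<'E'
from h import *
s=manip.get_state();c=capture("scene");print(overlay(c,s,31.7,"pics/o7.png"))
E
```

```text
(array([-0.05023562,  0.00138943,  0.04953035]), array([ 0.85081111,  0.        , -0.52547165]))
```

View pics/o7.png

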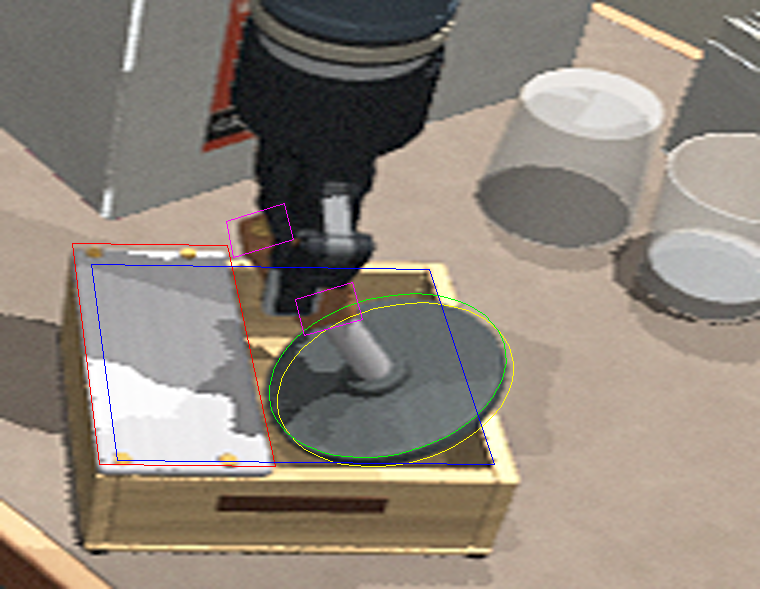

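```bash
python3 -m jog '[[1,0,0,0,0],[1,0,0,0,0],[1,-0.5,0,0,0],[1,-1.1,0,0,0],[1,-1.7,0,0,0],[1,-2.2,0,0,0],[1,-2.4,0,0,0],[1,-2.4,0.5,0,0],[1,-2.4,0.9,0,0],[1,-2.4,0.9,0,0]]' 80
python3 - <<'E'
from h import *
s=manip.get_state();c=capture("scene");print(s["time_s"],tcpbox(s),s["ft_force"],overlay(c,s,30,"pics/o8.png"))
E
```

```text
time_s: 12.7
ee_pos: [0.4818, -0.3553, 0.1341]
orientation: [-1.517, 0.478, -0.477]
ft_force: [0.4, -0.3, -3.2]
finger_gap: 0.0248
12.7 [0.03249803 0.00104042 0.13414601] [ 0.41019969 -0.32982053 -3.16956959] (array([-0.02350197,  0.00104042,  0.03715116]), array([ 0.8660254,  0.       , -0.5      ]))
```

View pics/o8.png

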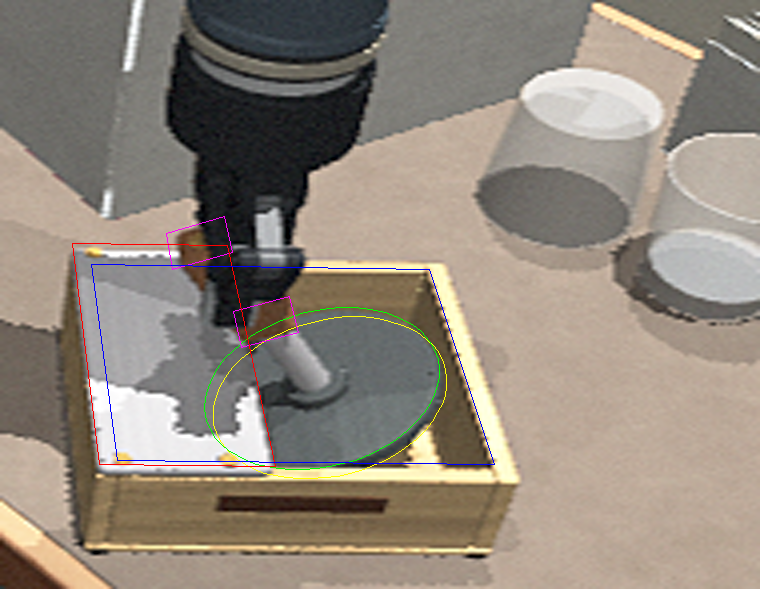

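```bash
python3 -m jog '[[1,0.2,0.2,0,0],[1,0.5,0.3,0,0],[1,0.8,0.35,0,0],[1,1.1,0.4,0,0],[1,1.4,0.42,0,0],[1,1.75,0.45,0,0],[1,2.1,0.48,0,0],[1,2.5,0.52,0,0],[1,2.85,0.6,0,0],[1,2.85,0.6,0,0]]' 40
python3 - <<'E'
from h import *
s=manip.get_state();c=capture("scene");print(s["time_s"],tcpbox(s),s["ft_force"],overlay(c,s,15,"pics/o9.png"))
E
```

```text
time_s: 14.0
ee_pos: [0.4909, -0.3627, 0.1275]
orientation: [-1.498, 0.507, -0.447]
ft_force: [-33.6, 25.4, 31.5]
finger_gap: 0.0251
14.0 [0.02085702 0.0018833  0.12752993] [-33.59496219  25.39450865  31.5252897 ] (array([-0.00813071,  0.0018833 ,  0.01934624]), array([ 0.96592583,  0.        , -0.25881905]))
```

View pics/o9.png

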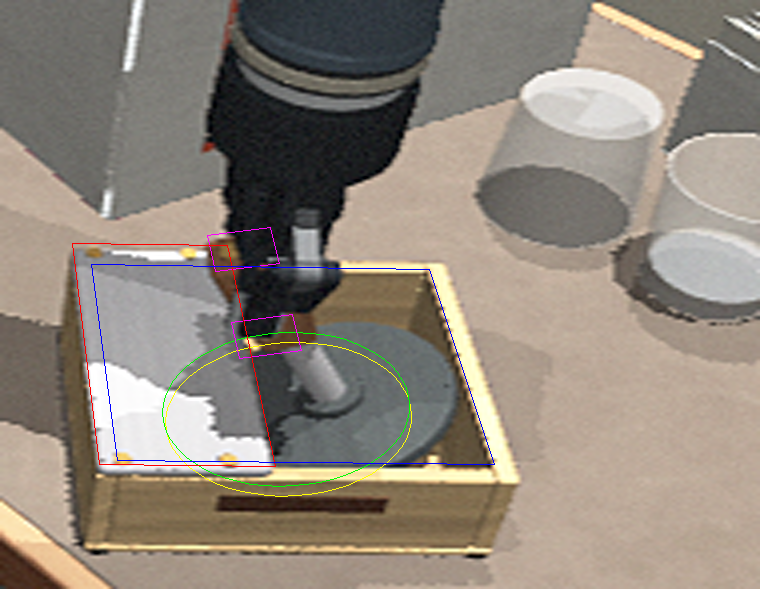

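```bash
python3 -m jog '[[1,-0.8,0,0,0],[1,-1.5,0,0,0],[1,-2,-0.2,0,0],[1,-2.3,-0.4,0,0],[1,-2.6,-0.5,0,0],[1,-2.6,-0.5,0,0],[1,-2.6,-0.5,0,0],[1,-2.6,-0.5,0,0],[1,-2.6,-0.5,0,0],[1,-2.6,-0.5,0,0]]' 40
python3 - <<'E'
from h import *
s=manip.get_state();c=capture("scene");print(s["time_s"],tcpbox(s),s["ft_force"],overlay(c,s,28,"pics/o10.png"))
w=capture("wrist");cv2.imwrite("pics/w10.png",w["pixels"][:,:,::-1])
E
```

```text
time_s: 15.3
ee_pos: [0.484, -0.3569, 0.1337]
orientation: [-1.517, 0.478, -0.477]
ft_force: [-0.4, -0.7, -2.9]
finger_gap: 0.0252
15.3 [0.0297792  0.00108364 0.13369364] [-0.43626044 -0.71228833 -2.86750034] (array([-0.02280161,  0.00108364,  0.03480351]), array([ 0.88294759,  0.        , -0.46947156]))
```

View pics/o10.png

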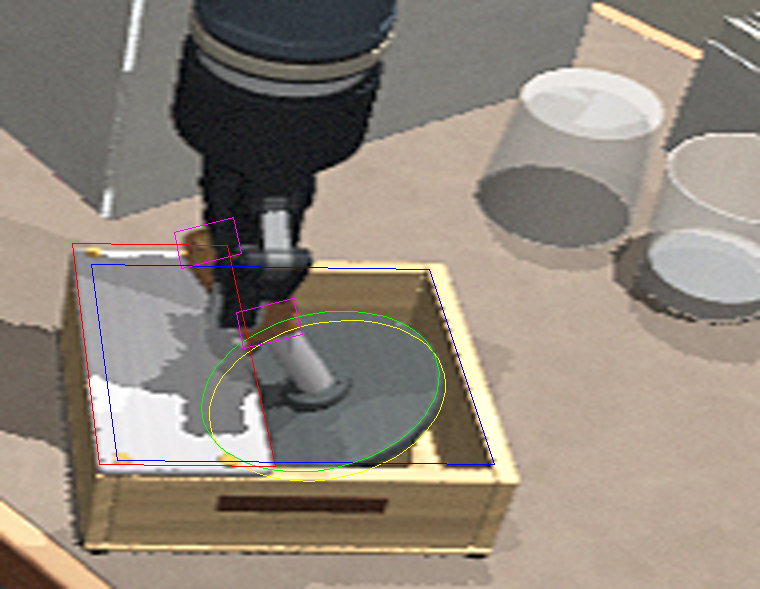

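View pics/w10.png

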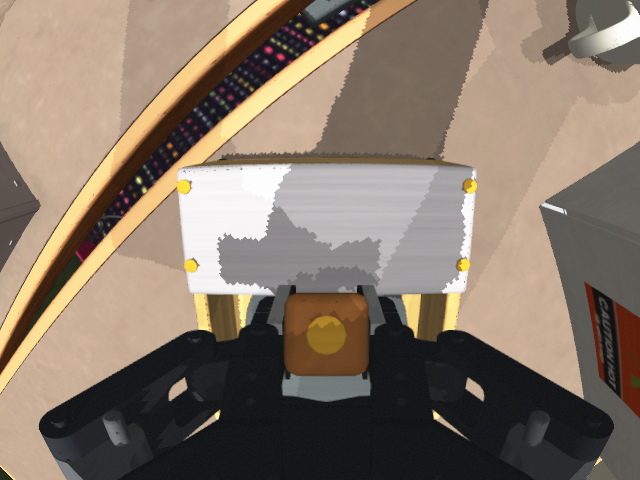

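```bash
python3 -m jog '[[1,-0.25,0,0,0],[1,-0.5,0,0,0],[1,-0.5,0.4,0,0],[1,-0.5,0.8,0,0],[1,-0.2,0.9,0,0],[1,0.2,0.9,0,0],[1,0.6,0.9,0,0],[1,1,0.9,0,0],[1,1.4,0.9,0,0],[1,1.7,0.9,0,0]]' 20
python3 - <<'E'
from h import *
s=manip.get_state();c=capture("scene");print(s["time_s"],tcpbox(s),s["ft_force"],overlay(c,s,20,"pics/o11.png"))
E
```

```text
time_s: 16.65
ee_pos: [0.4972, -0.3663, 0.126]
orientation: [-1.515, 0.479, -0.476]
ft_force: [-3.8, 2.5, 7.0]
finger_gap: 0.025
16.65 [0.01350521 0.00125329 0.12595593] [-3.80916329  2.505995    6.95839365] (array([-0.02480104,  0.00125329,  0.02071036]), array([ 0.93969262,  0.        , -0.34202014]))
```

View pics/o11.png

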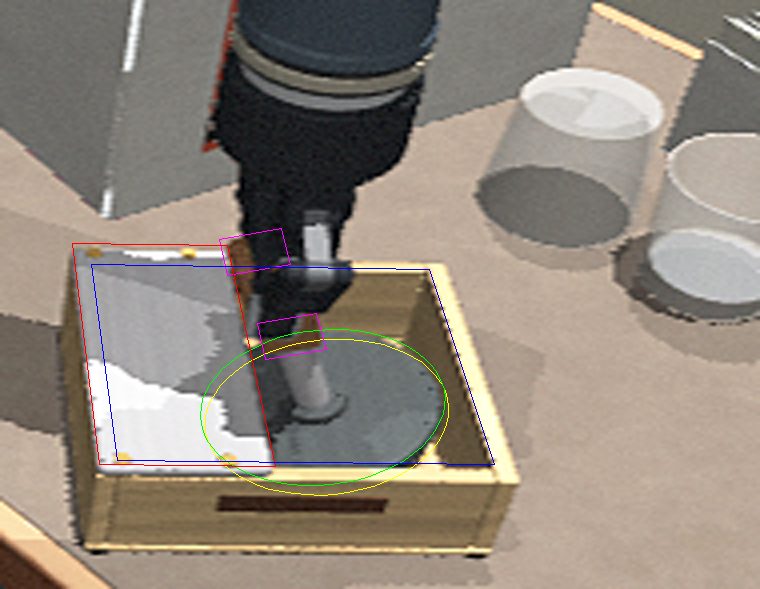

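```bash
python3 -m jog '[[1,-0.1,-0.4,0,0],[1,-0.5,-0.5,0,0],[1,-0.7,-0.4,0,0],[1,-0.7,0.1,0,0],[1,-0.3,0.2,0,0],[1,0.1,0.3,0,0],[1,0.5,0.4,0,0],[1,0.9,0.5,0,0],[1,1.3,0.6,0,0],[1,1.5,0.6,0,0]]' 20
python3 - <<'E'
from h import *
s=manip.get_state();c=capture("scene");print(s["time_s"],tcpbox(s),s["ft_force"],overlay(c,s,8,"pics/o12.png",h=.11))
E
```

```text
time_s: 17.95
ee_pos: [0.5105, -0.3756, 0.1207]
orientation: [-1.516, 0.477, -0.478]
ft_force: [-2.7, 2.9, 11.8]
finger_gap: 0.0253
17.95 [-0.00267903  0.00127585  0.12074051] [-2.71735989  2.85710236 11.77872093] (array([-0.01798807,  0.00127585,  0.01181102]), array([ 0.99026807,  0.        , -0.1391731 ]))
```

View pics/o12.png

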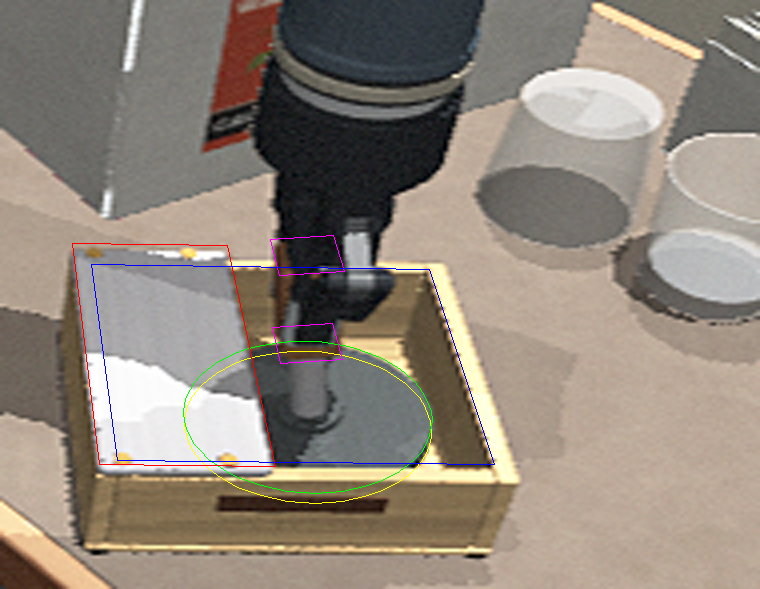

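```bash
python3 -m jog '[[1,0.4,0.15,0,0],[1,0.8,0.3,0,0],[1,1.1,0.4,0,0],[1,1.3,0.5,0,0],[1,1.4,0.6,0,0],[1,1.5,0.7,0,0],[1,1.5,0.7,0,0],[1,1.5,0.7,0,0],[1,1.5,0.7,0,0],[1,1.5,0.7,0,0]]' 20
python3 - <<'E'
from h import *
s=manip.get_state();c=capture("scene");print(s["time_s"],tcpbox(s),s["ft_force"],overlay(c,s,0,"pics/o13.png",h=.11))
w=capture("wrist");cv2.imwrite("pics/w13.png",w["pixels"][:,:,::-1])
E
```

```text
time_s: 19.25
ee_pos: [0.5236, -0.3846, 0.1145]
orientation: [-1.517, 0.475, -0.48]
ft_force: [-1.4, 1.4, 12.5]
finger_gap: 0.025
19.25 [-0.01857407  0.00119408  0.11450251] [-1.40973851  1.42163481 12.50418614] (array([-0.01857407,  0.00119408,  0.00450251]), array([ 1.,  0., -0.]))
```

View pics/o13.png

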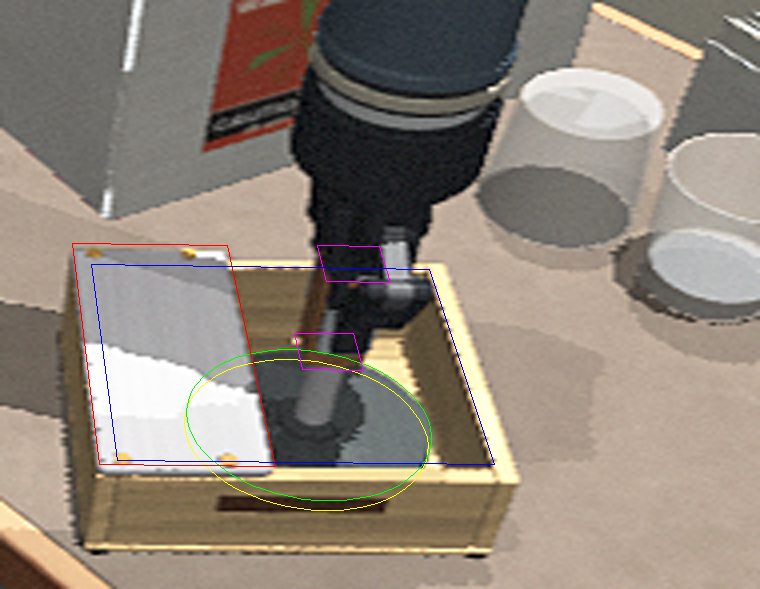

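View pics/w13.png

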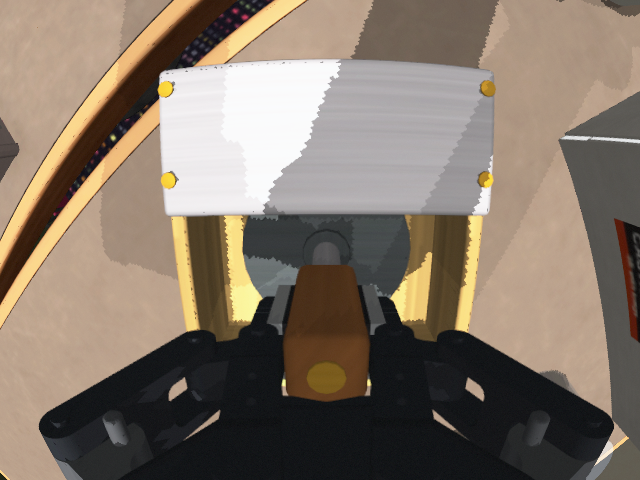

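```bash
python3 -m jog '[[1,0,0,0,0],[1,0,-0.3,0,0],[1,0,-0.6,0,0],[1,-0.4,-0.6,0,0],[1,-0.8,-0.6,0,0],[1,-0.8,-0.6,0,0],[1,-0.8,-0.3,0,0],[1,-0.8,0,0,0],[1,-0.8,0.1,0,0],[1,-0.8,0.1,0,0]]' 60
python3 - <<'E'
from h import *
s=manip.get_state();c=capture("scene");print(s["time_s"],tcpbox(s),s["ft_force"],s["wrist_torque"],overlay(c,s,0,"pics/o14.png",h=.109))
w=capture("wrist");cv2.imwrite("pics/w14.png",w["pixels"][:,:,::-1])
E
```

```text
time_s: 20.6
ee_pos: [0.5174, -0.3802, 0.1141]
orientation: [-1.517, 0.474, -0.48]
ft_force: [-1.5, 2.5, 15.7]
finger_gap: 0.0249
20.6 [-0.01094507  0.00111991  0.1141398 ] [-1.50733931  2.46972701 15.74928965] [ 0.79874384  1.00111382 -0.13384821] (array([-0.01094507,  0.00111991,  0.0051398 ]), array([ 1.,  0., -0.]))
```

View pics/o14.png

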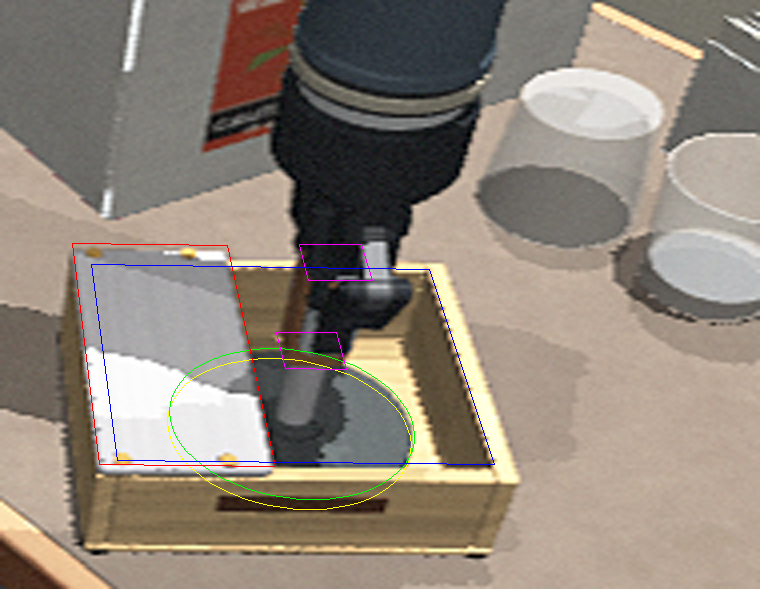

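View pics/w14.png

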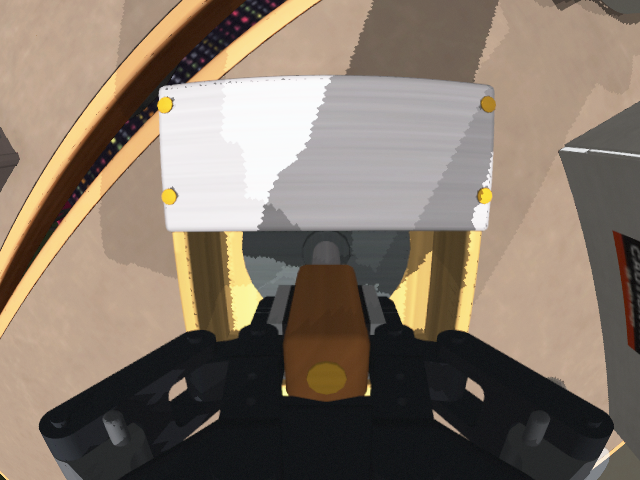

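```bash
python3 -m jog '[[1,0,-0.1,0,0],[1,0,-0.25,0,0],[1,0,-0.25,0,0],[0.8,0,-0.25,0,0],[0.5,0,-0.25,0,0],[0.2,0,-0.25,0,0],[0,0,-0.25,0,0],[0,0,-0.25,0,0],[0,0,-0.25,0,0],[0,0,-0.25,0,0]]' 20
python3 - <<'E'
from h import *
s=manip.get_state();print(s["time_s"],tcpbox(s),s["ft_force"])
w=capture("wrist");cv2.imwrite("pics/w15.png",w["pixels"][:,:,::-1])
E
```

```text
time_s: 21.95
ee_pos: [0.5159, -0.3792, 0.1132]
orientation: [-1.517, 0.478, -0.478]
ft_force: [0.5, -0.6, -0.7]
finger_gap: 0.0856
21.95 [-0.00920498  0.00115589  0.1132266 ] [ 0.48122235 -0.57664372 -0.65629228]
```

View pics/w15.png

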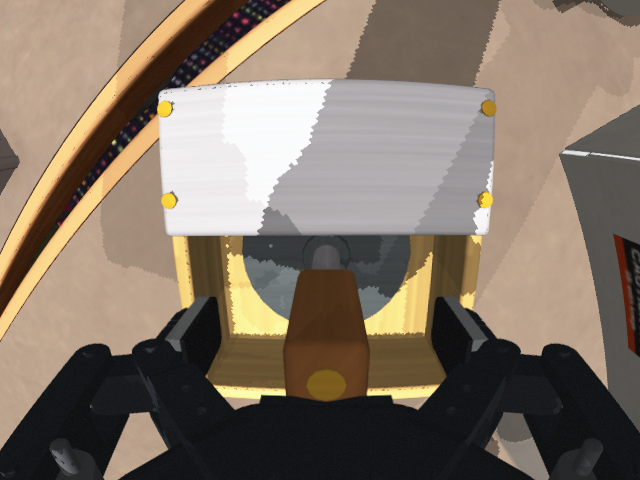

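Released with the press standing; retreating straight up.

```bash
python3 -m jog '[[0,0,-1,0,0],[0,0,-3,0,0],[0,0,-6,0,0],[0,0,-9,0,0],[0,0,-12,0,0],[0,0,-14,0,0],[0,0,-15,0,0],[0,0,-15,0,0],[0,0,-15,0,0],[0,0,-15,0,0]]' 20
python3 - <<'E'
from h import *
s=manip.get_state();print(s["time_s"],tcpbox(s),s["ft_force"])
for n in["wrist","scene"]:
  w=capture(n);cv2.imwrite("pics/%s16.png"%n,w["pixels"][:,:,::-1])
E
```

```text
time_s: 23.25
ee_pos: [0.5156, -0.3789, 0.2621]
orientation: [-1.517, 0.479, -0.476]
ft_force: [0.1, 0.0, 0.1]
finger_gap: 0.0852
23.25 [-0.00875441  0.0010232   0.2621015 ] [0.09249974 0.04039815 0.11945382]
```

View pics/wrist16.png

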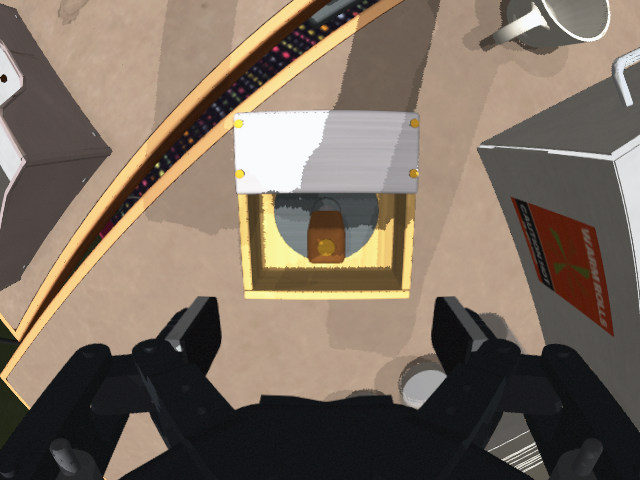

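View pics/scene16.png

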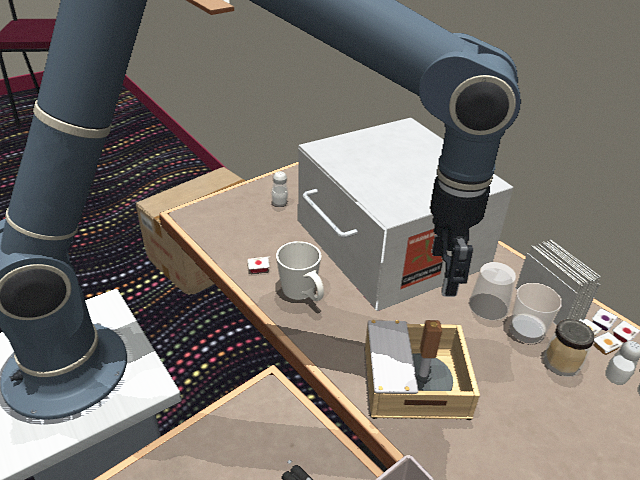

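The press stands upright in the box (scene, grip at about (431,338), disc partly under the plate). The mug, jam and shaker are at their starting pixels.

```bash
python3 -c "
from cell import job
print(job.job_done())"
```

```text
the job is handed in; nothing more can be done
None
```

The press is in the wooden box, standing upright on the floor with its disc partly under the steel plate. I handed the job in at about 23.4 s of the 40 s allowed.

- **How it went in:** the moves allow no tilting of the tool, so I tipped the press to about 30° in the pads by lowering its disc onto the box's far wall. I then slid the disc under the plate and brought it upright by dragging its edge along the box floor. I lifted it slightly to move it to about x = -10 mm, pressed it flat on the floor, let go and backed straight up.
- **What went wrong:** the first try at bringing it upright jammed the disc against the far wall, with about 53 N at the wrist (limit 120 N). I backed off and did it in two drags instead.
- **Last checks:** the final scene and wrist pictures show the press upright and clear of the gripper. The mug, jam and shaker are at the same image positions as at the start, and the wrist force was about 0 N.
- **Measurement differences:** the scene and wrist cameras differed by about 3–4 mm on where the press and box stood, and I mostly used the wrist values. The pads also slipped about 3–4 mm down the grip during the drags, with no effect on the result.

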